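Set the range ring of a survey meter, leaving the fine knob

ROBOT

A 6-joint arm with a two-finger parallel gripper is mounted at the origin on the work surface. World frame = base frame: x ahead of the robot, y to its left, z up, the work surface at z = 0. Lengths are in m, angles in rad, forces in N, time in s.
With the tool pointing down it reaches from about 0.35 to 1 m from the base axis. Payload 7.1 kg.
Tool frame: the origin (TCP) lies between the finger pads; the fingertips stand 22 mm ahead of it and the grasp point (between the pads) lies 3 mm ahead of it; x points along the fingers, y is the direction in which the jaws open and shut, and the axes are right-handed (so a half turn about x gives the same grasp; the last joint's range is limited). The gripper opens to 85 mm and grips with 20 to 120 N. Pads are 22 mm wide; open, the fingers measure 114 mm over their backs; the gripper's body (76 mm by 85 mm) begins 54 mm behind the grasp point. The pads swing forward as they close: fully open they stand 13 mm farther back than shut.
Start: joints at [1.277, 0.423, 1.63, -0, 1.089, -0.019], TCP at [0.17, 0.602, 0.215] pointing down, gripper open.
Joint ranges: [-3, 3], [-0.9, 2.11], [0.09, 2.58], [-1.31, 4.45], [0.11, 2.69], [-2.54, 2.54]. Speed limits (rad/s): [2.39, 2.39, 3.01, 3.14, 3.14, 3.14].

INTERFACE

Orientations are given as a rotation vector (axis times angle).
In Python, from rig import manip gives the robot as it stands. The module is installed in compiled form; this text tells all that it offers. Calls block until the motion is done:
- manip.move_to(position, orientation): joint-space move of the TCP to a pose.
- manip.servo_line(position, orientation=None, rate=0.15): straight line of the TCP; orientation=None keeps the orientation; rate is the mean speed in m/s.
- manip.set_joints(angles): joint-space move.
- manip.command_gripper(opening, f_grip=None): finger opening in m; f_grip is the grip in N (None keeps the last); returns when the fingers have stopped.
- manip.hold(seconds).
- manip.solve_ik(position, orientation): joint angles nearest the present ones, or None.
- manip.camera(name): name is "side" or "top"; returns a dict with "image" (420x560x3 uint8, red, green, blue), "fx", "fy", "cx", "cy" (pixels), "cam_to_world" (4x4, takes a point from camera to world coordinates). Camera axes: x right, y down, z forward; pixel columns grow to the right and rows downward; lengths in m; the calibration is good to about 2 mm. A picture is of the moment at which its call begins. There is no depth.
A pose or a line that the arm cannot do raises manip.IKError and nothing moves.
- manip.sign_off(): hands the job in, once; it reports no verdict.
Readings, each from a call of its own:
- manip.get_time(): time.
- manip.get_joint_positions(): joint angles.
- manip.get_joint_vel(): joint speeds.
- manip.get_tau(): joint torques, N m.
- manip.get_position(): TCP position.
- manip.get_ee_rot(): TCP orientation.
- manip.get_contact_force(): force on the tool from outside, world axes, zero at the start.
- manip.get_torque(): the same for the moment, N m.
- manip.get_width(): finger opening in m.
Only numpy, scipy, OpenCV 4.12 (cv2) and the standard library are available. Lean on these libraries where they do the work, as an engineer would, in place of code of your own. Each camera call takes 0.05 s, during which the arm holds its last target.

TASK

Set the survey meter to its top range: turn only the wide outer ring of its double knob clockwise (seen from above) until you feel it come up against its cushioned stop, and leave it resting snugly against the stop without forcing it; the small inner knob must stay exactly as it is set. Then press the round store key on the same panel gently all the way down and let it come up again. Leave the other things on the bench and on the meter where they are.

Things in the scene. Friction and masses are not known exactly. Their poses are not given: they have to be found in the camera images.
- meter: portable survey meter, heavy, fixed: dark case, flat cream top panel 178 (x) x 288 (y), 95 above the table. Origin at table height under the panel's centre. On it, in its axes: double knob at x 0, y -62; store key at x -48, y 62; black meter housing 85 x 75 x 26 high at x 30, y 88; bail handle 30 high along y 135. Panel bare within 60 mm of the knob's axis
- ring: outer ring of the double knob: black, knurled, round, 52 dia, from 1 to 17 above the panel. Origin on the axis at panel height. Turns only, about the vertical, with 0.1 N m friction (either way); may be gripped in any direction. 0.45 to 1.35 rad clockwise of its start (different each time, not visible) it meets a sprung stop
- ring_centre (a point): on the ring's axis at half the ring's height, 9 above the panel; the height of its gripping surface's middle
- ring_line (a point): end of the white line on the ring's top face, 24 from the axis; shows how far the ring has turned
- stop_unit: fixed base of the stop, hidden in the case on the knob's axis, 30 above the table; its angle cannot be measured. On touching, resistance to the ring rises at once by 0.07 N m, then by 2.2 N m per rad; added torque over 0.45 N m (0.17 rad) overloads it. Acts 30 from the axis: 1 N on it is 0.03 N m. Let go, the ring stays or creeps back a little, still bearing on it
- fine_pointer (a point): tip of the white-lined fin of the inner knob, 13 from the axis and 40 above the panel. The inner knob is black, 24 dia (26 across the fin), coaxial with the ring, from 18 to 43 above the panel; it turns very easily (0.012 N m) when brushed
- key (a joint): store key: round grey push button, 20 dia, in a black collar 36 dia and 12 high. Value is how far it is pressed in m: 0 up, 0.006 fully down; its spring needs 6 N at full travel and brings it back up
- key_top (a point): centre of the store key's top face, 22 above the panel when up
- disc: small aluminium check disc, 28 dia x 12 high, lying on the meter's panel; origin at the centre of its underside
- beaker: glass beaker, 80 dia, 115 high, open at the top; origin at the centre of its underside
- probe: cone-ended probe on a black foot, about 230 long along its x, 76 high at the white cone (its -x end); origin under its middle at table height
- driver: screwdriver with a black handle lying along its x, about 200 long
- jar: white lidded jar, 60 dia, 70 high; origin at the centre of its underside
- battery: grey block battery 26 x 48 x 17; origin at the centre of its underside
- tray: empty grey tray 110 x 150 x 35; origin at the centre of its underside

How it is judged:
By the outcome, as a careful person would: the job done as asked, in the order asked, and still so for the second after the job is handed in, with the robot touching nothing.
It also fails if it takes over 64 s, if anything falls off the work surface, if the arm or the gripper's body presses on something with over 40 N, if the wrist force passes 120 N, or if a joint passes its speed limit or range.

## Working session

There is one attempt and no reset: what is moved stays moved. The work goes in short steps, each a Python script; the robot and the scene stay as the last script left them, time stands still between calls to the robot, and variables do not carry over. Pictures are saved under pics/ and viewed, and the job is handed in when it is done.

```bash
mkdir -p pics; python3 - <<'E'
from rig import manip
import cv2,numpy as np
for n in("side","top"):
    c=manip.camera(n); cv2.imwrite(f"pics/{n}0.png",c["image"][:,:,::-1]); print(n,c["fx"],c["fy"],c["cx"],c["cy"]); print(np.round(c["cam_to_world"],4))
print(manip.get_time(),manip.get_ee_rot(),manip.get_contact_force(),manip.get_torque(),manip.get_width())
E
```

```text
side 473.73801087133575 473.73801087133575 281.3606751038605 212.70435234695182
[[ 8.592e-01 -2.818e-01  4.269e-01  1.700e-02]
 [-5.116e-01 -4.746e-01  7.163e-01 -8.084e-01]
 [ 7.000e-04 -8.339e-01 -5.519e-01  7.465e-01]
 [ 0.000e+00  0.000e+00  0.000e+00  1.000e+00]]
top 490.7906164777406 490.7906164777406 282.1237188555217 213.35302358111542
[[-0.0217 -0.9978  0.0624  0.4234]
 [-0.9998  0.0219  0.0017 -0.0113]
 [-0.003  -0.0623 -0.9981  1.4972]
 [ 0.      0.      0.      1.    ]]
0.1 [ 0.21459776  1.56026321 -0.21681884] [-0.1577004  -0.46724277  0.2780251 ] [-0.00427709  0.02622112  0.00430255] 0.08497754560221847
```

View pics/top0.png

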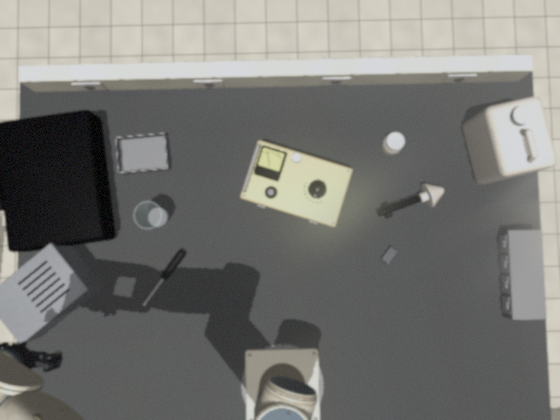

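View pics/side0.png

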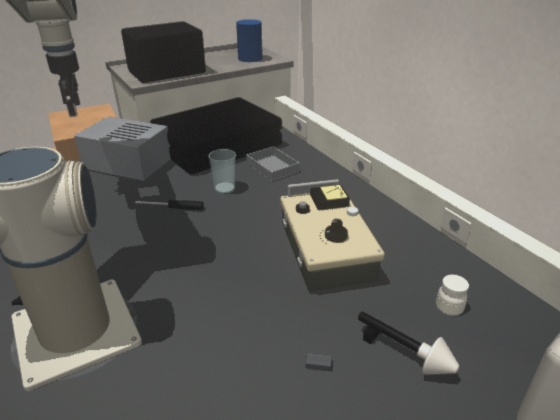

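```bash
cat > h.py <<'E'
from rig import manip
import cv2,numpy as np
from scipy.spatial.transform import Rotation as R
def ray(c,u,v):
    T=c["cam_to_world"]; d=T[:3,:3]@np.array([(u-c["cx"])/c["fx"],(v-c["cy"])/c["fy"],1]); return T[:3,3],d
def onz(c,u,v,z):
    o,d=ray(c,u,v); return o+d*(z-o[2])/d[2]
def proj(c,p):
    T=c["cam_to_world"]; q=T[:3,:3].T@(np.asarray(p)-T[:3,3]); return np.array([c["fx"]*q[0]/q[2]+c["cx"],c["fy"]*q[1]/q[2]+c["cy"]])
def crop(n,name,c,u0,u1,v0,v1,k):
    im=c["image"][v0:v1,u0:u1,::-1]; cv2.imwrite(name,cv2.resize(im,None,fx=k,fy=k,interpolation=cv2.INTER_CUBIC))
E
python3 - <<'E'
from h import *
for n,b in(("top",(230,365,130,235)),("side",(270,390,170,290))):
    c=manip.camera(n); crop(n,f"pics/{n}z.png",c,*b,5)
    im=c["image"].astype(int); m=((im[:,:,0]-im[:,:,2]>30)&(im[:,:,0]>140)).astype(np.uint8)
    r=b; mm=np.zeros_like(m); mm[r[2]:r[3],r[0]:r[1]]=m[r[2]:r[3],r[0]:r[1]]
    cs,_=cv2.findContours(mm,cv2.RETR_EXTERNAL,cv2.CHAIN_APPROX_NONE); k=max(cs,key=cv2.contourArea)
    k=cv2.convexHull(k)
    P=np.array([onz(c,u,v,.095)[:2] for u,v in k[:,0]])
    print(n,cv2.minAreaRect((P*1000).astype(np.float32)))
E
```

```text
top ((620.0443115234375, -58.41056823730469), (285.5992736816406, 130.9726104736328), 71.62801361083984)
side ((593.940185546875, -58.109710693359375), (289.1643371582031, 176.83592224121094), 71.50624084472656)
```

View pics/topz.png

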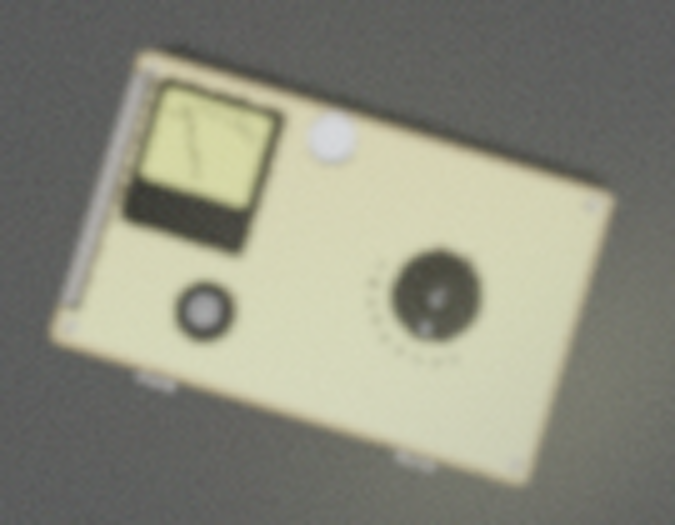

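View pics/sidez.png

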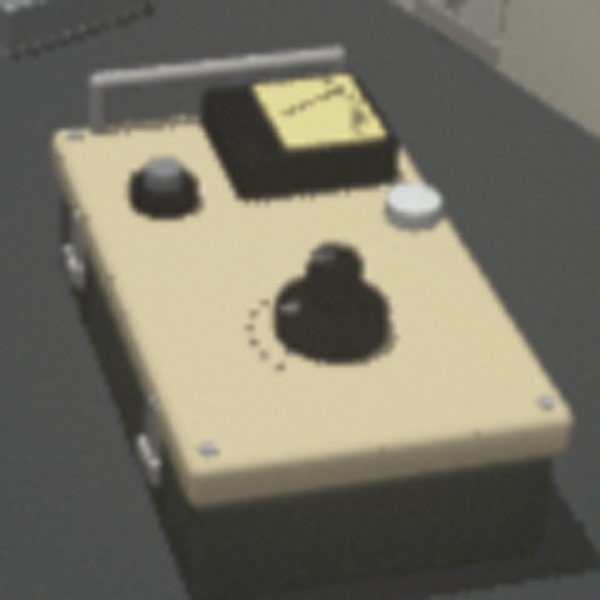

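```bash
python3 - <<'E'
from h import *
from scipy.optimize import least_squares
c=manip.camera("top"); im=c["image"].astype(int); g=im.sum(2)/3
# panel
m=((im[:,:,0]-im[:,:,2]>22)&(im[:,:,0]>130)).astype(np.uint8); mm=np.zeros_like(m); mm[130:235,230:365]=m[130:235,230:365]
mm=cv2.morphologyEx(mm,cv2.MORPH_OPEN,np.ones((3,3)))
cs,_=cv2.findContours(mm,cv2.RETR_EXTERNAL,cv2.CHAIN_APPROX_NONE); k=cv2.convexHull(max(cs,key=cv2.contourArea))
P=np.array([onz(c,u,v,.095)[:2] for u,v in k[:,0]]); print(cv2.minAreaRect((P*1000).astype(np.float32)))
def blob(mask,box):
    u0,u1,v0,v1=box; M=np.zeros(mask.shape,np.uint8); M[v0:v1,u0:u1]=mask[v0:v1,u0:u1]
    cs,_=cv2.findContours(M,cv2.RETR_EXTERNAL,cv2.CHAIN_APPROX_NONE); k=max(cs,key=cv2.contourArea)
    return cv2.fitEllipse(k),cv2.minEnclosingCircle(k)
d=(g<110)
e=blob(d,(305,330,175,202)); print("ring",e); print(onz(c,*e[0][0],.110), "r", e[1][1]/c["fx"]*1.385)
e=blob(d,(262,281,182,204)); print("collar",e); print(onz(c,*e[0][0],.107))
e=blob((im.min(2)>165),(288,304,150,166)); print("disc",e); print(onz(c,*e[0][0],.107))
# white dot on the ring
s=g[190:200,308:324]; print(s.astype(int)); 
s=g[182:196,308:324]; print(s.astype(int))
c2=manip.camera("side"); 
for nm,p in(("knob",[.574,-.117,.112]),("key",[.568,.016,.117])): print(nm,proj(c,p),proj(c2,p))
E
```

```text
((597.1151733398438, -51.1165771484375), (288.9565124511719, 180.50491333007812), 71.3553695678711)
ring (((316.833251953125, 188.2561492919922), (15.049079895019531, 15.580353736877441), 82.36186218261719), ((316.81707763671875, 188.40243530273438), 8.237445831298828))
[ 0.57934515 -0.10908743  0.11      ] r 0.023245885502512078
collar (((270.50091552734375, 191.91278076171875), (9.261190414428711, 10.057389259338379), 12.197755813598633), ((270.6000061035156, 192.0), 5.249858379364014))
[0.57213465 0.02278379 0.107     ]
disc (((294.9185485839844, 158.73580932617188), (14.583266258239746, 18.0561466217041), 111.40313720703125), ((295.5, 158.0), 10.259242057800293))
[ 0.66583504 -0.04891473  0.107     ]
[[136  97  80  77  78  78  77  93 118 123 108  91  81  84  86  84]
 [150 104  82  83  79  78  80  85 100 108  96  84  82  84  84  86]
 [161 120  89  87  82  83  81  84  84  85  82  82  86  85  88  88]
 [175 142 105  86  83  88  91  92  86  84  86  84  88  87  89  98]
 [188 165 133 105  89  96 113 113 102  89  87  87  89  93  98 114]
 [196 186 163 132 105 111 128 131 113  92  88  89  
[... 644 characters left out ...]
4  78  77  86  94  95  85  80  77  82  83]
 [135  93  78  81  80  76  78  87 101 113 108  94  86  80  82  83]
 [133  93  81  83  76  82  79  96 115 126 113  93  87  83  83  85]
 [136  97  80  77  78  78  77  93 118 123 108  91  81  84  86  84]
 [150 104  82  83  79  78  80  85 100 108  96  84  82  84  84  86]
 [161 120  89  87  82  83  81  84  84  85  82  82  86  85  88  88]
 [175 142 105  86  83  88  91  92  86  84  86  84  88  87  89  98]
 [188 165 133 105  89  96 113 113 102  89  87  87  89  93  98 114]
 [196 186 163 132 105 111 128 131 113  92  88  89  91  98 118 143]]
knob [319.72009844 189.98972509] [335.7843326  231.93745737]
key [272.83654098 192.94146603] [302.05833052 203.97681059]
```

```bash
python3 - <<'E'
from h import *
def tri(a,b):
    (o1,d1),(o2,d2)=a,b; d1=d1/np.linalg.norm(d1);d2=d2/np.linalg.norm(d2)
    s=np.linalg.lstsq(np.c_[d1,-d2],o2-o1,rcond=None)[0]; p=o1+s[0]*d1;q=o2+s[1]*d2; return (p+q)/2,np.linalg.norm(p-q)
t=manip.camera("top"); s=manip.camera("side")
gt=t["image"].astype(float).mean(2); gs=s["image"].astype(float).mean(2)
def cen(im,box,th,sign=1):
    u0,u1,v0,v1=box; w=np.clip(sign*(im[v0:v1,u0:u1]-th),0,None); y,x=np.mgrid[v0:v1,u0:u1]; return (w*x).sum()/w.sum(),(w*y).sum()/w.sum()
kt=cen(gt,(266,276,187,197),120); print("key top",kt)
print(gs[198:214,294:312].astype(int))
for v in (202.5,203.5,204.5): print(tri(ray(t,*kt),ray(s,302.6,v)))
# disc centre in side
m=(s["image"].min(2)>165); M=np.zeros(m.shape,np.uint8); M[200:222,340:365]=m[200:222,340:365]
print("disc side",cv2.minEnclosingCircle(np.argwhere(M)[:,::-1].astype(np.float32)))
# dark knob in side
print((gs[216:246,322:352]).astype(int))
for p in ([.5785,-.109,.112],[.574,-.117,.112],[.577,-.113,.112]): print(p,proj(t,p),proj(s,p))
E
```

```text
key top (np.float64(270.3490149955896), np.float64(191.20346956777416))
[[194 195 196 195 195 195 196 196 195 195 196 196 196 195 196 196 190 164]
 [195 195 195 196 195 195 195 195 196 195 195 196 195 196 197 195 193 182]
 [195 195 196 196 196 195 194 193 192 194 193 194 195 196 195 196 195 191]
 [195 195 196 195 194 188 173 171 164 163 166 181 193 197 195 195 196 194]
 [195 196 195 194 187 164 149 146 143 143 144 154 171 192 195 196 196 195]
 [195 193 190 180 144 134 138 140 140 140 139 133 127 166 189 195 196 196]
 [193 185 142 113  89 104 122 134 140 137 130 115  87 107 150 187 195 195]
 [194 178 100  59  60  86  97 103 111 107 100  87  66  63  98 151 192 196]
 [189 154  75  48  55  77  85  87  90  87  83  75  60  49  65 117 188 196]
 [187 145  66  46  49  62  74  80  80  79  77  72  55  48  55 108 189 196]
 [188 143  66  45  47  52  56  61  61  61  56  55  48  48  54 106 185 195]
 [187 147  66  43  45  44  48  50  48  48  47  48  47  46  48  84 152 192]
 [192 170  80  44  44  45  43  42  43  44  44  46  43  43  50  79 138 191]
 [194 180 113  61  44  42  42  43  44  43  44  43  43
[... 3751 characters left out ...]
175 162 121 129 100  89  87  92  91
   99 115 118 135 176 184 195 196 196 196 196 196]
 [195 195 189 151 141 191 196 197 197 193 192 180 183 177 175 175 175 176
  176 180 180 184 193 195 195 197 197 196 196 197]
 [197 195 193 183 181 195 195 197 197 196 196 196 195 195 196 195 196 194
  194 195 196 195 196 196 196 196 197 195 195 196]
 [195 197 196 195 194 196 197 196 196 197 197 197 196 196 196 196 196 197
  196 196 196 196 196 196 196 196 196 197 196 196]]
[0.5785, -0.109, 0.112] [316.85784282 188.47326854] [335.30448143 229.60319792]
[0.574, -0.117, 0.112] [319.72009844 189.98972509] [335.7843326  231.93745737]
[0.577, -0.113, 0.112] [318.28185944 188.96836138] [335.80835266 230.66881162]
```

```bash
cat >> h.py <<'E'
def down(phi):
    x=np.array([0,0,-1.]);y=np.array([np.cos(phi),np.sin(phi),0]);return R.from_matrix(np.c_[x,y,np.cross(x,y)]).as_rotvec()
def phi_now():
    y=R.from_rotvec(manip.get_ee_rot()).as_matrix()[:,1]; return np.arctan2(y[1],y[0])
E
python3 - <<'E'
from h import *
s=manip.camera("side")
for p in ([.5785,-.109],[.574,-.117],[.577,-.112]):
    f=np.array([-.427,-.716])/.834*.026; print(p,proj(s,[p[0]+f[0],p[1]+f[1],.096]))
print(phi_now())
for ph in np.arange(-3,3.2,.5):
    q=manip.solve_ik([.578,-.11,.25],down(ph)); print(round(ph,2),None if q is None else np.round(q,2))
E
```

```text
[0.5785, -0.109] [335.9336325  241.97056212]
[0.574, -0.117] [336.42373706 244.42122526]
[0.577, -0.112] [336.18350552 242.85994449]
1.2960817043658572
-3.0 None
-2.5 [-0.21  0.33  1.68 -0.    1.13  2.29]
-2.0 [-0.21  0.33  1.68 -0.    1.13  1.79]
-1.5 [-0.21  0.33  1.68 -0.    1.13  1.29]
-1.0 [-0.21  0.33  1.68  0.    1.13  0.79]
-0.5 [-0.21  0.33  1.68 -0.    1.13  0.29]
0.0 [-0.21  0.33  1.68 -0.    1.13 -0.21]
0.5 [-0.21  0.33  1.68 -0.    1.13 -0.71]
1.0 [-0.21  0.33  1.68 -0.    1.13 -1.21]
1.5 [-0.21  0.33  1.68 -0.    1.13 -1.71]
2.0 [-0.21  0.33  1.68 -0.    1.13 -2.21]
2.5 None
3.0 None
```

```bash
python3 - <<'E'
from h import *
manip.move_to([.578,-.110,.20],down(.9))
print(manip.get_time(),manip.get_position(),manip.get_contact_force(),manip.get_torque())
for n,b in(("side",(240,420,110,270)),("top",(230,380,120,240))):
    c=manip.camera(n); crop(n,f"pics/{n}1.png",c,*b,4)
    if n=="side":
        p=manip.get_position()
        for sg in(-1,1):
            for dz in(-.022,-.009): print(sg,dz,(proj(c,p+[sg*.0425*np.cos(.9),sg*.0425*np.sin(.9),dz])-[240,110])*4)
E
```

```text
3.3333 [ 0.57815976 -0.10925864  0.20001007] [ 0.13747893 -0.0183096  -0.55345226] [ 0.04864075 -0.08523655 -0.02885884]
-1 -0.022 [385.70593115 424.48657562]
-1 -0.009 [387.28517279 404.28193264]
1 -0.022 [391.22395618 342.73013315]
1 -0.009 [392.73726129 323.295078  ]
```

View pics/side1.png

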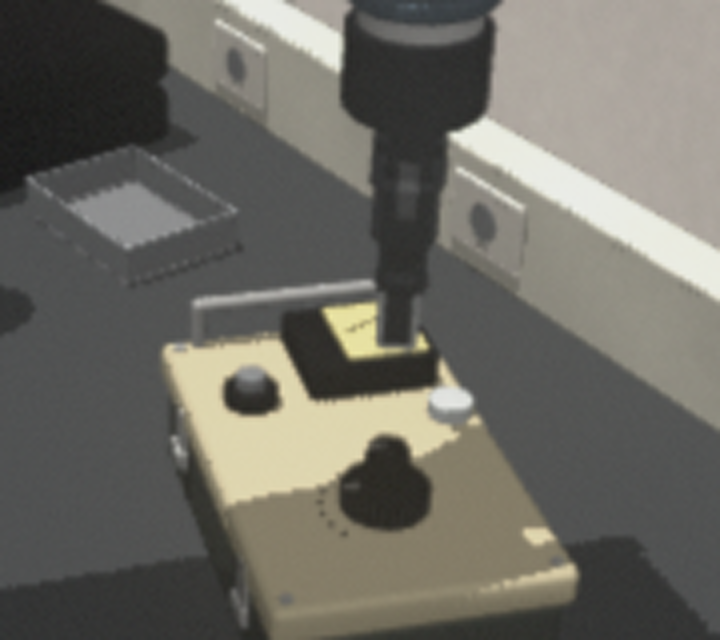

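View pics/top1.png

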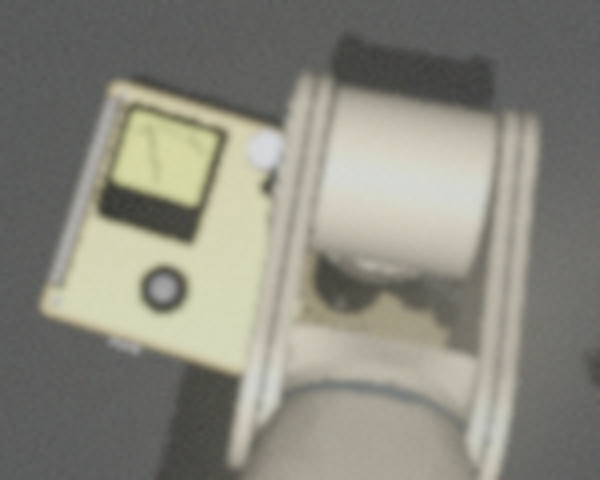

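```bash
python3 - <<'E'
from h import *
manip.move_to([.578,-.110,.20],down(-.6))
c=manip.camera("side"); p=manip.get_position(); print(manip.get_time(),p,phi_now(),manip.get_joint_positions())
im=c["image"][:,:,::-1].copy()[60:270,230:430]; im=cv2.resize(im,None,fx=3,fy=3,interpolation=cv2.INTER_CUBIC)
for q in [[0,0,0],[0,0,-.022],[0,0,.051],[.0425*np.cos(-.6),.0425*np.sin(-.6),-.022],[-.0425*np.cos(-.6),-.0425*np.sin(-.6),-.022],[-.0425*np.cos(-.6),-.0425*np.sin(-.6),-.009]]:
    u=(proj(c,p+q)-[230,60])*3; cv2.circle(im,tuple(int(x) for x in u),3,(0,0,255),-1)
cv2.imwrite("pics/side2.png",im)
E
```

```text
4.825 [ 0.57800005 -0.10994849  0.1999641 ] -0.5990346511263394 [-2.08192757e-01  3.87649585e-01  1.72521464e+00 -2.30866382e-05
  1.02878754e+00  3.90853803e-01]
```

View pics/side2.png

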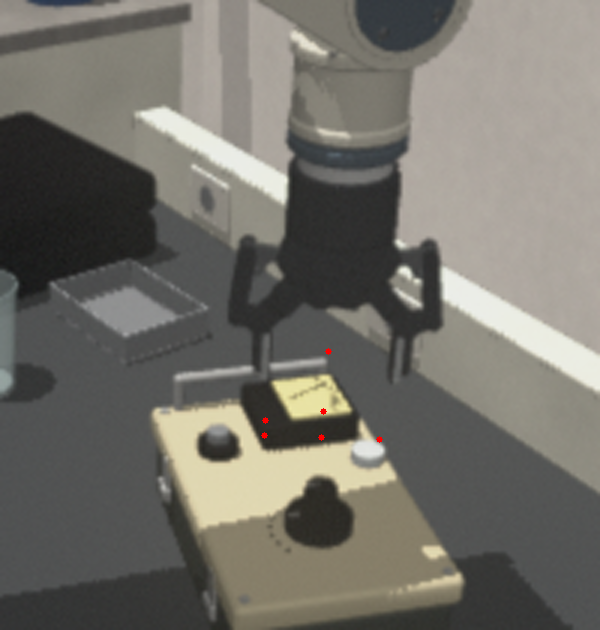

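```bash
python3 - <<'E'
from h import *
p=manip.get_position()
for n in("top","side"):
    c=manip.camera(n); im=c["image"][:,:,::-1].copy()
    print(n,"base",proj(c,[0,0,0]),"tcp",proj(c,p),"z+.05",proj(c,p+[0,0,.05]),"z+.15",proj(c,p+[0,0,.15]))
    if n=="top": im=cv2.resize(im[120:420,210:380],None,fx=2,fy=2,interpolation=cv2.INTER_CUBIC)
    cv2.imwrite(f"pics/{n}3.png",im)
print(manip.get_time())
E
```

```text
top base [282.94371754 385.8832081 ] tcp [319.45692778 184.91503862] z+.05 [320.88262876 182.56449714] z+.15 [324.10377443 177.25382077]
side base [ 74.94311964 330.0164035 ] tcp [337.91915811 197.30939453] z+.05 [339.47521803 177.40908982] z+.15 [342.85609348 134.17139017]
4.925
```

View pics/top3.png

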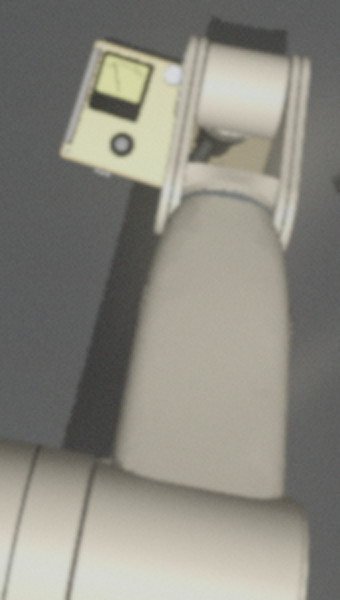

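View pics/side3.png

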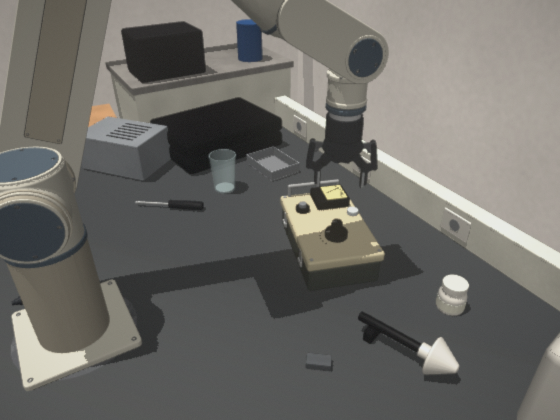

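```bash
python3 - <<'E'
from h import *
c=manip.camera("side"); p=np.array([.17,.602,.215])
for dz in(-.022,0,.02,.05): print(dz,proj(c,p+[0,0,dz]))
p=manip.get_position()
for dz in(-.022,0,.02,.03,.05): print(dz,proj(c,p+[0,0,dz]))
E
python3 -c "
import cv2;im=cv2.imread('pics/side0.png')[0:180,0:140];cv2.imwrite('pics/s0z.png',cv2.resize(im,None,fx=4,fy=3.3333,interpolation=2))"
```

```text
-0.022 [ 78.83266438 126.64257748]
0 [ 77.04166735 119.53077836]
0.02 [ 75.38569336 112.9551369 ]
0.05 [ 72.85062824 102.88874728]
-0.022 [337.27615262 205.7376006 ]
0 [337.93521021 197.31136349]
0.02 [338.54783269 189.47881231]
0.03 [338.85909274 185.49926467]
0.05 [339.49177991 177.41018078]
```

View pics/s0z.png

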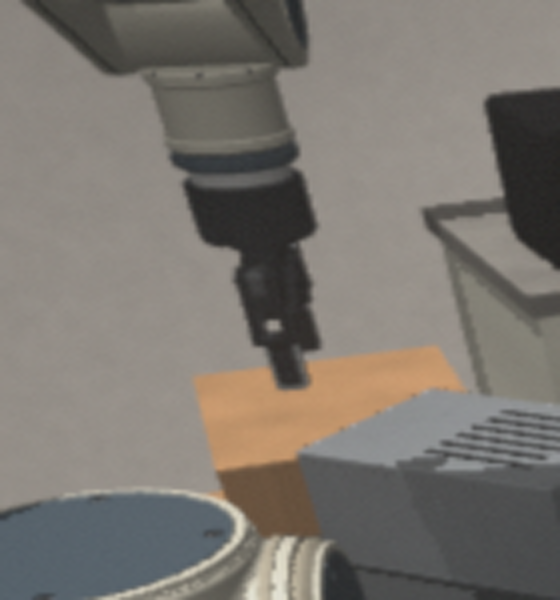

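```bash
python3 - <<'E'
from h import *
manip.servo_line([.578,-.110,.145],rate=.1)
c=manip.camera("side"); p=manip.get_position(); print(manip.get_time(),p,manip.get_contact_force(),manip.get_torque())
im=c["image"][:,:,::-1].copy()[100:290,260:420]; im=cv2.resize(im,None,fx=3,fy=3,interpolation=cv2.INTER_CUBIC)
cv2.imwrite("pics/side4.png",im)
print((proj(c,p+[0,0,-.009])-[260,100])*3)
E
```

```text
5.725 [ 0.57851363 -0.11010391  0.14553808] [ 1.29915059 -0.11518344 -0.08374873] [-0.00930779  0.02036948  0.00550329]
[228.85121458 363.15954081]
```

View pics/side4.png

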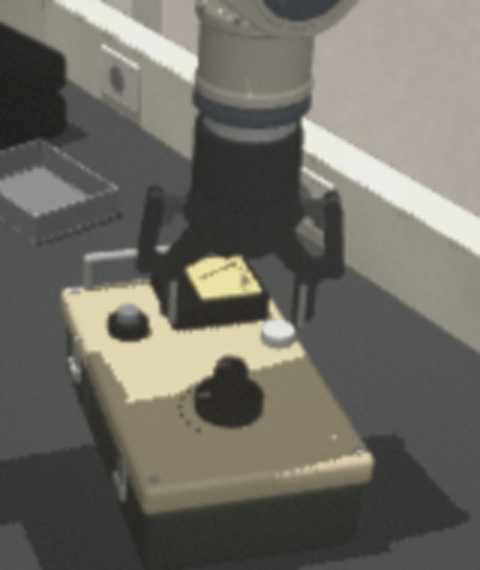

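```bash
python3 - <<'E'
from h import *
c=manip.camera("top"); 
for r in(.057,.075,.085):
  for z in(.19,.24,.28): print(r,z,proj(c,[.578+r*.6216,-.1095+r*.783,z]))
crop("top","pics/top5.png",c,250,370,130,230,6)
print([proj(c,[.578,-.11,z]) for z in(.112,.145,.3)], proj(c,[.578+.05*np.cos(-.6),-.11+.05*np.sin(-.6),.15]),proj(c,[.578-.05*np.cos(-.6),-.11-.05*np.sin(-.6),.15]))
E
```

```text
0.057 0.19 [302.03236375 172.59801332]
0.057 0.24 [302.7577664  169.78487651]
0.057 0.28 [303.38058464 167.36956559]
0.075 0.19 [296.68063526 168.57527607]
0.075 0.24 [297.19488581 165.60533465]
0.075 0.28 [297.63639479 163.05549628]
0.085 0.19 [293.70998562 166.3423259 ]
0.085 0.24 [294.10713302 163.28542289]
0.085 0.28 [294.44809568 160.66098222]
[array([317.21498166, 188.64087194]), array([318.02908342, 187.2993853 ]), array([322.44861297, 180.01683149])] [327.97566564 172.01930017] [308.29940079 202.21791131]
```

View pics/top5.png

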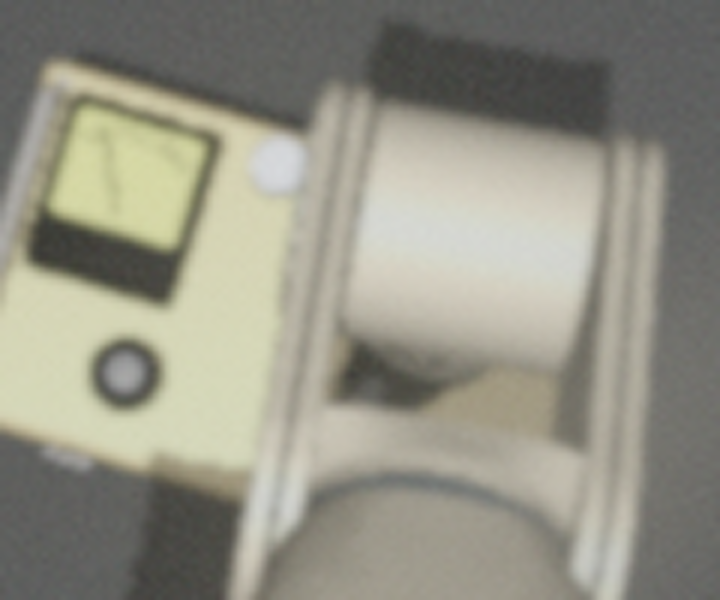

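```bash
python3 - <<'E'
from h import *
manip.move_to([.578,-.110,.145],down(.9))
f0=np.array(manip.get_contact_force());print(f0,manip.get_torque())
z=.145
while z>.121:
    z-=.004; manip.servo_line([.578,-.110,z],rate=.05)
    f=np.array(manip.get_contact_force()); print(round(z,3),np.round(f-f0,2),np.round(manip.get_position(),4))
    if abs(f-f0)[2]>4: break
c=manip.camera("side"); p=manip.get_position(); print(manip.get_time())
im=c["image"][:,:,::-1].copy()[120:290,260:420]; im=cv2.resize(im,None,fx=3.5,fy=3.5,interpolation=cv2.INTER_CUBIC)
cv2.imwrite("pics/side6.png",im)
E
```

```text
[0.05727234 1.01251408 0.68792015] [ 0.00744443 -0.02818338  0.01248958]
0.141 [ 0.29 -1.66 -0.63] [ 0.5777 -0.11    0.1406]
0.137 [-0.26 -0.38 -1.25] [ 0.5778 -0.1099  0.1366]
0.133 [-0.18 -1.07 -0.79] [ 0.5778 -0.1099  0.1327]
0.129 [ 0.6  -1.13 -0.87] [ 0.5778 -0.1099  0.1287]
0.125 [ 0.01 -0.46 -0.26] [ 0.5778 -0.1099  0.1247]
0.121 [ 0.42 -1.06  0.46] [ 0.5778 -0.1099  0.1207]
8.6667
```

View pics/side6.png

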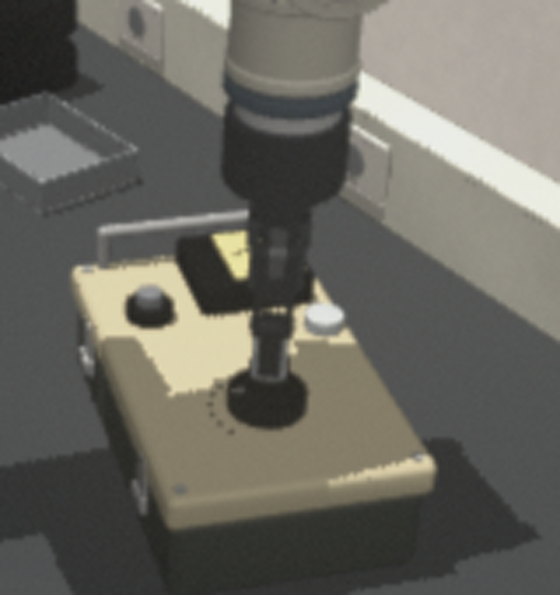

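```bash
python3 - <<'E'
from h import *
f0=np.mean([manip.get_contact_force() for _ in range(5)],axis=0)
z=.121
while z>.100:
    z-=.001; manip.servo_line([.578,-.110,z],rate=.02)
    f=np.mean([manip.get_contact_force() for _ in range(3)],axis=0)
    if int(round(z*1000))%3==0: print(round(z,3),np.round(f-f0,2))
    if abs(f-f0)[2]>2.5: print("touch?",z,f-f0);break
c=manip.camera("side"); p=manip.get_position(); print(p,manip.get_time())
im=c["image"][:,:,::-1].copy()[120:290,260:420]; im=cv2.resize(im,None,fx=3.5,fy=3.5,interpolation=cv2.INTER_CUBIC)
cv2.imwrite("pics/side7.png",im)
E
```

```text
0.12 [ 0.75 -0.26  0.27]
0.117 [0.1  0.12 0.03]
0.114 [0.57 0.6  0.67]
0.111 [-0.04 -0.15  0.87]
0.108 [ 0.79 -0.11 -0.81]
0.105 [ 0.68  0.19 -0.17]
0.102 [ 1.49  0.62 -0.56]
[ 0.57801141 -0.10998892  0.09997304] 13.9667
```

View pics/side7.png

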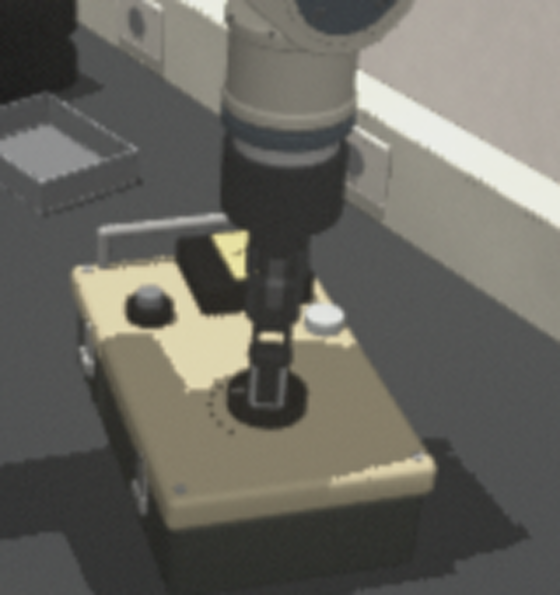

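```bash
python3 - <<'E'
from h import *
c=manip.camera("side")
for r in(.0425,.05):
  for z in(.096,.105,.115,.12,.125,.13): print(r,z,np.round((proj(c,[.578-r*np.cos(.9),-.11-r*np.sin(.9),z])-[260,120])*3.5))
E
```

```text
0.0425 0.096 [260. 443.]
0.0425 0.105 [261. 432.]
0.0425 0.115 [262. 419.]
0.0425 0.12 [262. 413.]
0.0425 0.125 [263. 407.]
0.0425 0.13 [263. 400.]
0.05 0.096 [259. 450.]
0.05 0.105 [260. 439.]
0.05 0.115 [261. 426.]
0.05 0.12 [262. 420.]
0.05 0.125 [262. 414.]
0.05 0.13 [263. 407.]
```

```bash
python3 - <<'E'
from h import *
f0=np.mean([manip.get_contact_force() for _ in range(5)],axis=0)
for z in(.096,.092,.089,.086):
    manip.servo_line([.578,-.110,z],rate=.04)
    f=np.mean([manip.get_contact_force() for _ in range(3)],axis=0); print(z,np.round(f-f0,2))
    if abs(f-f0)[2]>3: break
manip.command_gripper(.062,20)
f=np.mean([manip.get_contact_force() for _ in range(3)],axis=0); print(np.round(f-f0,2),manip.get_width())
c=manip.camera("side"); p=manip.get_position(); print(p,manip.get_time())
im=c["image"][:,:,::-1].copy()[120:290,260:420]; im=cv2.resize(im,None,fx=3.5,fy=3.5,interpolation=cv2.INTER_CUBIC)
cv2.imwrite("pics/side8.png",im)
E
```

```text
0.096 [-0.92  0.12 -0.3 ]
0.092 [-0.28  0.05  0.9 ]
0.089 [-0.22 -0.13  0.14]
0.086 [-0.55 -0.12  0.02]
[-0.6  -1.2   0.42] 0.06210534889217067
[ 0.57804558 -0.11000427  0.08604498] 15.4333
```

View pics/side8.png

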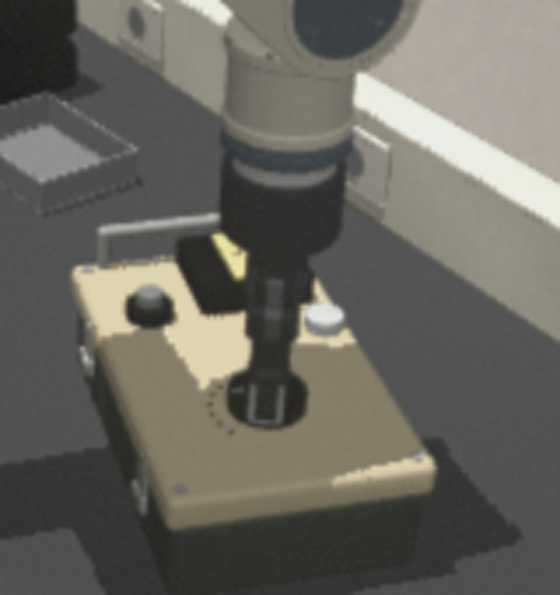

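```bash
python3 - <<'E'
from h import *
A=lambda fn,n=8: np.mean([fn() for _ in range(n)],axis=0)
manip.servo_line([.578,-.110,.084],rate=.04)
f0=A(manip.get_contact_force); t0=A(manip.get_torque); np.save("base.npy",np.r_[f0,t0]); print(f0,t0, manip.get_time())
manip.command_gripper(.05,20)
print(manip.get_width(),np.round(A(manip.get_contact_force)-f0,2),np.round(A(manip.get_torque)-t0,3),manip.get_position(),phi_now(),manip.get_time())
manip.hold(.1); print([np.round(np.array(manip.get_torque())-t0,3) for _ in range(3)])
c=manip.camera("side")
im=c["image"][:,:,::-1].copy()[120:290,260:420]; im=cv2.resize(im,None,fx=3.5,fy=3.5,interpolation=cv2.INTER_CUBIC)
cv2.imwrite("pics/side9.png",im)
E
```

```text
[-0.16926887  0.14585639 -0.14472998] [0.01638177 0.01666883 0.01986734] 15.6833
0.05080179774371861 [-6.14 -9.52  6.73] [-1.416  1.089 -0.052] [ 0.57647997 -0.11152978  0.08418883] 0.9006318492287485 15.9417
[array([-1.421,  1.008, -0.083]), array([-1.421,  1.008, -0.083]), array([-1.421,  1.008, -0.083])]
```

View pics/side9.png

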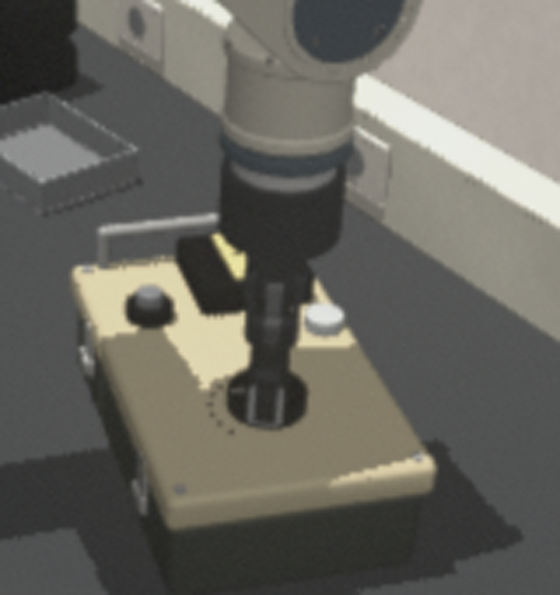

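```bash
python3 - <<'E'
from h import *
b=np.load("base.npy")
def rd():
    L=[]
    for _ in range(4): manip.hold(.02); L.append(np.r_[manip.get_contact_force(),manip.get_torque()])
    return np.mean(L,0)-b
tgt=np.array([.5765,-.1115,.084])
for i in range(3):
    manip.servo_line(tgt,down(.9),rate=.03); w=rd(); p=manip.get_position(); print(tgt,np.round(w,3),np.round(p,4),manip.get_width())
    if np.hypot(*w[:2])<2.5: break
    tgt[:2]=tgt[:2]+w[:2]/6000; 
manip.command_gripper(.045,50); w=rd(); print("50N",np.round(w,3),np.round(manip.get_position(),4),manip.get_width(),phi_now(),manip.get_time())
np.save("tgt.npy",tgt)
E
```

```text
[ 0.5765 -0.1115  0.084 ] [-2.174 -1.925  4.581 -0.287  0.314 -0.046] [ 0.5764 -0.1117  0.0842] 0.050674825293657653
[ 0.57613771 -0.11182089  0.084     ] [-0.445  0.311  5.074  0.028  0.154 -0.019] [ 0.5764 -0.1117  0.0842] 0.05073209503052382
50N [-1.869 -0.169  8.089  0.084  0.297 -0.015] [ 0.5764 -0.1117  0.0845] 0.04927103316957818 0.9001250529621059 17.0083
```

```bash
cat >> h.py <<'E'
b=np.load("base.npy")
def rd(n=4,dt=.02):
    L=[]
    for _ in range(n): manip.hold(dt); L.append(np.r_[manip.get_contact_force(),manip.get_torque()])
    return np.mean(L,0)-b
E
python3 - <<'E'
from h import *
tgt=np.load("tgt.npy"); phi=.9
for i in range(9):
    phi-=.04; manip.servo_line(tgt,down(phi),rate=.03); w=rd(3); print(round(phi,3),round(phi_now(),4),np.round(w,3),np.round(manip.get_position()[:2],4))
    if i%3==2: tgt[:2]+=w[:2]/12000
np.save("tgt.npy",tgt);np.save("phi.npy",phi); print(manip.get_time(),manip.get_width())
E
```

```text
0.86 0.8598 [-1.304 -0.015  7.844  0.079  0.296 -0.094] [ 0.5765 -0.1117]
0.82 0.8198 [-1.628  0.259  7.954  0.115  0.265 -0.103] [ 0.5765 -0.1117]
0.78 0.7798 [-1.666  0.483  8.037  0.102  0.231 -0.113] [ 0.5765 -0.1117]
0.74 0.7398 [-1.833  0.345  7.35   0.078  0.184 -0.115] [ 0.5765 -0.1116]
0.7 0.6997 [-1.026  0.327  7.408  0.103  0.17  -0.109] [ 0.5765 -0.1117]
0.66 0.6598 [-1.457  1.115  7.499  0.159  0.196 -0.089] [ 0.5765 -0.1116]
0.62 0.6198 [-0.455 -0.106  6.941  0.075  0.07  -0.118] [ 0.5766 -0.1116]
0.58 0.5798 [-0.413  0.082  6.972  0.067  0.094 -0.104] [ 0.5766 -0.1116]
0.54 0.5398 [-0.966  0.47   6.978  0.108  0.06  -0.11 ] [ 0.5766 -0.1116]
19.7083 0.04991817971775583
```

```bash
python3 - <<'E'
from h import *
c=manip.camera("side"); print(manip.get_time(),manip.get_joint_positions(),manip.get_tau())
im=c["image"][:,:,::-1].copy()[180:260,290:390]; im=cv2.resize(im,None,fx=7,fy=7,interpolation=cv2.INTER_CUBIC)
cv2.imwrite("pics/side10.png",im)
E
```

```text
19.7583 [-2.11542187e-01  5.44247451e-01  1.79397939e+00  3.83639249e-04
  8.01994131e-01 -7.51668344e-01] [ -0.16388641 -52.08479047 -19.68093932  -0.16953919  -0.21074337
  -0.09608231]
```

View pics/side10.png

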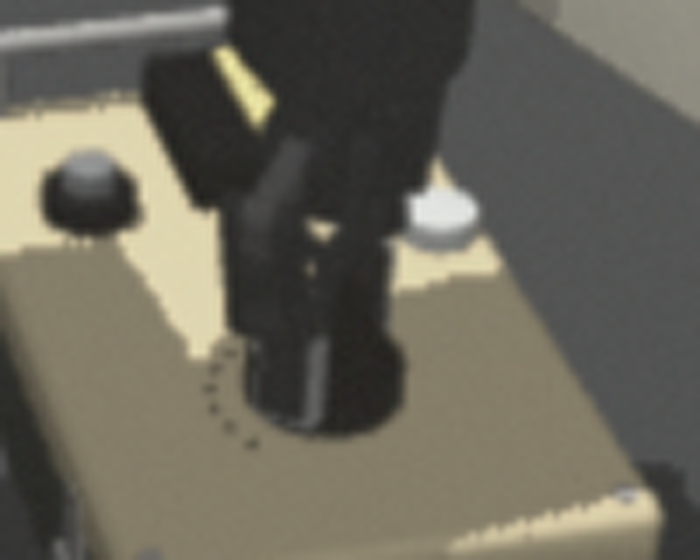

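```bash
python3 - <<'E'
from h import *
tgt=np.load("tgt.npy"); phi=float(np.load("phi.npy"))
q=lambda: (round(manip.get_torque()[2]-b[5],3),round(manip.get_tau()[5],3),round(phi_now(),5))
print(q())
for d in(.01,.01,-.01,-.01,-.005,-.005):
    phi+=d; manip.servo_line(tgt,down(phi),rate=.03); L=[q()]
    for _ in range(3): manip.hold(.03); L.append(q())
    print(round(phi,3),L)
np.save("phi.npy",phi); print(manip.get_time())
E
```

```text
(np.float64(-0.097), np.float64(-0.096), np.float64(0.53986))
0.55 [(np.float64(0.11), np.float64(0.045), np.float64(0.55028)), (np.float64(0.019), np.float64(0.054), np.float64(0.55025)), (np.float64(0.11), np.float64(0.057), np.float64(0.55023)), (np.float64(0.059), np.float64(0.057), np.float64(0.55028))]
0.56 [(np.float64(0.023), np.float64(0.053), np.float64(0.56023)), (np.float64(0.031), np.float64(0.063), np.float64(0.56026)), (np.float64(0.052), np.float64(0.065), np.float64(0.5602)), (np.float64(0.031), np.float64(0.066), np.float64(0.56026))]
0.55 [(np.float64(-0.067), np.float64(-0.047), np.float64(0.54986)), (np.float64(-0.098), np.float64(-0.057), np.float64(0.55001)), (np.float64(-0.068), np.float64(-0.06), np.float64(0.54992)), (np.float64(-0.106), np.float64(-0.06), np.float64(0.54991))]
0.54 [(np.float64(-0.062), np.float64(-0.053), np.float64(0.53995)), (np.float64(-0.142), np.float64(-0.063), np.float64(0.53986)), (np.float64(-0.066), np.float64(-0.066), np.float64(0.53992)), (np.float64(-0.097), np.float64(-0.066), np.float64(0.5399))]
0.535 [(np.float64(-0.055), np.float64(-0.018), np.float64(0.53503)), (np.float64(-0.027), np.float64(-0.02), np.float64(0.53505)), (np.float64(-0.008), np.float64(-0.02), np.float64(0.53501)), (np.float64(-0.04), np.float64(-0.019), np.float64(0.53501))]
0.53 [(np.float64(-0.028), np.float64(-0.014), np.float64(0.53004)), (np.float64(-0.081), np.float64(-0.015), np.float64(0.53009)), (np.float64(-0.079), np.float64(-0.015), np.float64(0.53009)), (np.float64(-0.052), np.float64(-0.015), np.float64(0.53006))]
21.8583
```

```bash
cat > turn.py <<'E'
from h import *
import sys
tgt=np.load("tgt.npy"); phi=float(np.load("phi.npy")); end=float(sys.argv[1]); step=float(sys.argv[2]); th=float(sys.argv[3])
H=[];i=0
while phi-step>=end-1e-9:
    phi-=step; manip.servo_line(tgt,down(phi),rate=.03)
    L=[];T=[]
    for _ in range(3): manip.hold(.02); L.append(np.r_[manip.get_contact_force(),manip.get_torque()]-b); T.append(manip.get_tau()[5])
    w=np.mean(L,0); T=np.mean(T); H.append((w[5],T)); i+=1
    print(round(phi,3),round(phi_now()-phi,5),"tz %.3f tau6 %.3f"%(w[5],T),np.round(w[:3],1))
    base=np.median([h[1] for h in H[:-1]][-8:]) if len(H)>3 else None
    if base is not None and T-base>th: print("rise",T-base); break
    if i%3==0: tgt[:2]+=w[:2]/12000
np.save("tgt.npy",tgt);np.save("phi.npy",phi); print(manip.get_time(),manip.get_width())
E
python3 turn.py -0.5 .03 .04
```

```text
0.5 -0.00027 tz -0.137 tau6 -0.075 [-0.2  0.6  6.7]
0.47 -0.00016 tz -0.096 tau6 -0.075 [0.3 0.9 6.4]
0.44 -0.00023 tz -0.104 tau6 -0.075 [0.  1.1 6.3]
0.41 -0.00021 tz -0.122 tau6 -0.075 [ 0.5 -0.3  6.6]
0.38 -8e-05 tz -0.105 tau6 -0.032 [-0.6  0.3  5.4]
rise 0.0429229938890785
23.3583 0.04957425411153436
```

```bash
python3 turn.py 0.365 .015 9;  python3 turn.py 0.335 .03 9
```

```text
0.365 -1e-05 tz -0.023 tau6 -0.004 [-0.7 -0.1  6.1]
23.6583 0.04984398364619079
0.335 0.0001 tz -0.017 tau6 0.061 [-0.4  0.2  6.4]
23.9583 0.04937181673484584
```

```bash
python3 turn.py 0.32 .015 9; python3 - <<'E'
from h import *
w=rd(8); print(np.round(w,3),manip.get_tau()[5])
E
```

```text
0.32 0.00029 tz 0.075 tau6 0.071 [-0.3  0.1  5.9]
24.2583 0.04951974894713161
[-0.11   0.155  6.08   0.081 -0.152  0.057] 0.06274490850046277
```

```bash
python3 - <<'E'
from h import *
manip.command_gripper(.085,20)
p=manip.get_position(); print(manip.get_width(),p,manip.get_time())
tgt=np.load("tgt.npy")
manip.servo_line([tgt[0],tgt[1],.17],rate=.1)
manip.move_to([.50,.05,.19],down(0.3))
manip.command_gripper(0.0,20)
print(manip.get_time(),manip.get_width())
for n,bx in(("top",(230,365,130,235)),("side",(270,390,120,290))):
    c=manip.camera(n); crop(n,f"pics/{n}11.png",c,*bx,4)
E
```

```text
0.08511248530050025 [ 0.57565978 -0.11151857  0.08380893] 24.8417
27.3667 0.00019423057974087422
```

View pics/top11.png

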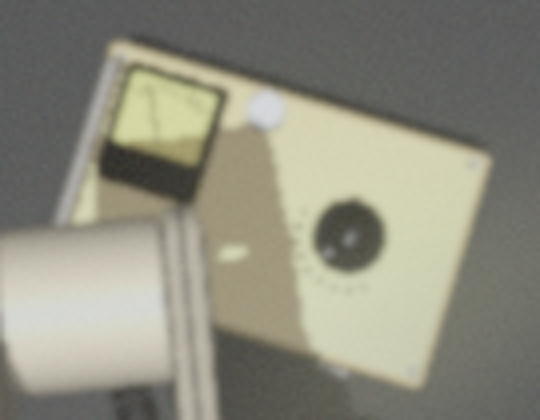

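View pics/side11.png

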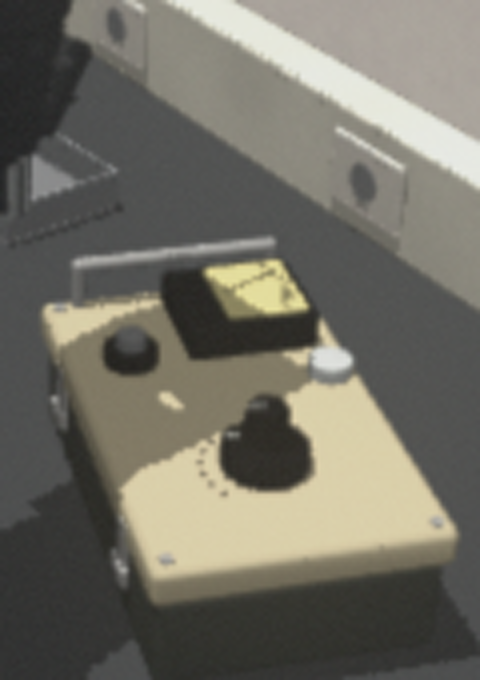

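```bash
cat > press.py <<'E'
from h import *
import sys
K=[.571,.0212]
def F():
    L=[]
    for _ in range(3): manip.hold(.015); L.append(manip.get_contact_force()[2])
    return np.mean(L)
manip.move_to([*K,.165],down(1.25)); f0=F(); print(f0,manip.get_time())
z=.165
while z>.092:
    z-=.003; manip.servo_line([*K,z],rate=.05); f=F()-f0
    if z<.118: print(round(z,4),round(f,2),round(manip.get_position()[2],4))
    if f>2.0: break
print("contact",z,f,manip.get_time())
c=manip.camera("side"); crop("side","pics/side12.png",c,250,400,120,270,4)
np.save("press.npy",[z,f0])
E
python3 press.py
```

```text
-0.5452821190570192 28.4667
0.117 0.89 0.1169
0.114 0.17 0.1139
0.111 0.39 0.1109
0.108 0.65 0.1079
0.105 0.69 0.1049
0.102 0.6 0.1019
0.099 3.74 0.0993
contact 0.09899999999999995 3.743900012205498 35.0667
```

View pics/side12.png

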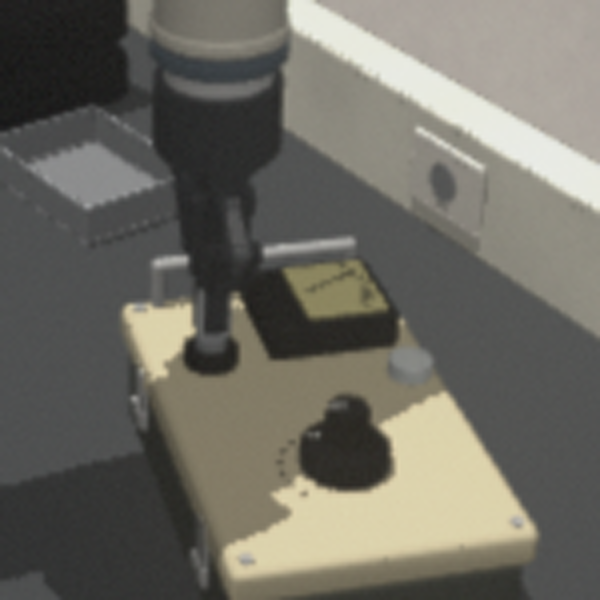

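```bash
python3 - <<'E'
from h import *
z,f0=np.load("press.npy"); K=[.571,.0212]
def F():
    L=[]
    for _ in range(3): manip.hold(.015); L.append(manip.get_contact_force()[2])
    return np.mean(L)
n=0
while z>.088:
    z-=.001; manip.servo_line([*K,z],rate=.05); f=F()-f0; print(round(z,4),round(f,2),round(manip.get_position()[2],5))
    if f>10: break
manip.hold(.2); print(F()-f0,manip.get_time())
E
```

```text
0.098 3.99 0.09822
0.097 4.33 0.09716
0.096 5.55 0.09615
0.095 6.14 0.09521
0.094 11.71 0.09479
10.938426299467455 36.8667
```

```bash
python3 - <<'E'
from h import *
K=[.571,.0212]
manip.servo_line([*K,.12],rate=.05)
print(manip.get_contact_force())
manip.servo_line([*K,.18],rate=.15)
manip.move_to([.42,.22,.25],down(1.25))
print(manip.get_time())
for n,bx in(("top",(230,365,130,235)),("side",(270,390,170,290))):
    c=manip.camera(n); crop(n,f"pics/{n}13.png",c,*bx,5)
E
```

```text
[-0.67795017 -0.18248383 -1.65817181]
39.1
```

View pics/top13.png

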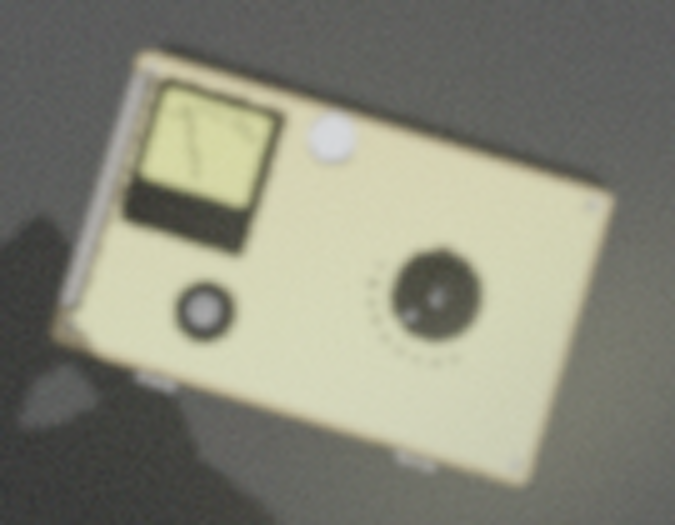

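View pics/side13.png

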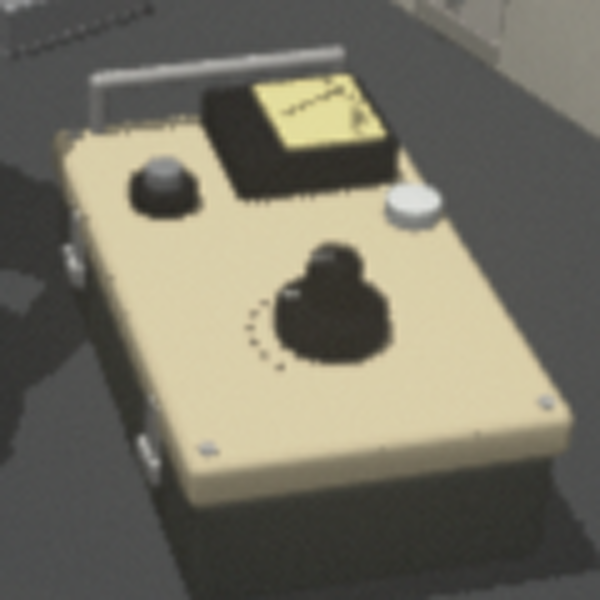

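```bash
python3 - <<'E'
from h import *
c=manip.camera("top"); o=cv2.imread("pics/top0.png")[:,:,::-1]; s0=cv2.imread("pics/side0.png")[:,:,::-1]; s=manip.camera("side")
def cen(im,box,th):
    u0,u1,v0,v1=box; w=np.clip(im.astype(float).mean(2)[v0:v1,u0:u1]-th,0,None); y,x=np.mgrid[v0:v1,u0:u1]; return (w*x).sum()/w.sum(),(w*y).sum()/w.sum()
C=onz(c,316.85,188.35,.111)[:2]
a=cen(o,(312,319,192,197),100); d=cen(c["image"],(309,316,190,196),100)
for q in(a,d):
    v=onz(c,*q,.112)[:2]-C; print(q,np.linalg.norm(v),np.arctan2(v[1],v[0]))
print("inner",cen(o,(314,321,186,193),90),cen(c["image"],(314,321,186,193),90))
print("inner side",cen(s0,(330,340,218,224),70),cen(s["image"],(330,340,218,224),70))
print("key",cen(o,(266,276,187,197),120),cen(c["image"],(266,276,187,197),120))
E
```

```text
(np.float64(314.12117177097207), np.float64(195.41278295605858)) 0.0217127464923694 2.7480563641434537
(np.float64(310.02558001189766), np.float64(193.75907198096374)) 0.024902504966209802 2.221846204092939
inner (np.float64(316.96109839816927), np.float64(189.30091533180777)) (np.float64(316.9666666666667), np.float64(189.25357142857143))
inner side (np.float64(332.5135032331685), np.float64(219.48079117535184)) (np.float64(332.52634188669884), np.float64(219.4838229825214))
key (np.float64(270.3165232868585), np.float64(191.1871848116286)) (np.float64(270.34170112226815), np.float64(191.20171293561725))
```

```bash
python3 -c "
from rig import manip
manip.sign_off(); print(manip.get_time())"
```

```text
the job is handed in; nothing more can be done
the job is handed in; nothing more can be done
```

I turned the outer ring clockwise onto its sprung stop, released it, then pressed the store key fully down and let it come back up. The job was handed in at about 39 s, with the arm clear of everything.

**Ring:**
- The wrist turned it about 0.58 rad. The stop showed at about 0.50–0.52 rad, with torque then climbing at about 2 N m per rad, against the 2.2 given.
- I estimate the added torque stayed below 0.28 N m, against the 0.45 N m overload limit.
- After release, the picture gave about 0.53 rad of ring turn. That fits a small creep back while still bearing on the stop, but the ring's contact with the stop can't be seen directly.

**Inner knob:** its pointer mark is unchanged in both views, to within 0.05 pixel.

**Key:** the force rose to about 6 N, then jumped to nearly 12 N as it bottomed. It is back at its starting position in the top picture (0.03 pixel), and the side view looks the same.

**Other things:** everything else on the meter looks unmoved in the last close-up pictures. I did not take a closing picture of the whole bench.

**Disagreements:**
- The fingertips stood about 35 mm higher than the stated tool geometry gives, so I set heights by picture and contact force.
- My camera position for the ring was about 2 mm off, and I corrected it from the grip forces.
- The torque readings at rest after each step came out opposite in sign to the turning resistance. I took this as slight overshoot settling back, so I judged the stop by the change in the readings.

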